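# Change over the board in a solder pallet under its hold-down bars

## Robot

A 7-joint arm with a two-finger parallel gripper is mounted at the origin on a cart in front of the work surface, level with it; the furniture and walls round the work are solid. World frame = base frame: x ahead of the robot, y to its left, z up, the work surface at z = 0. Lengths are in mm, angles in rad, forces in N, time in s.
With the tool pointing down it reaches from about 400 to 875 mm from the base axis. Payload 4.4 kg.
Tool frame: the origin (TCP) lies midway between the tips of the shut fingers; the grasp point (between the pads) lies 19 mm behind it; z points along the fingers, y is the line along which they close (so a half turn about z gives the same grasp; the last joint's range is limited). The gripper opens to 85 mm and grips with 20 to 120 N. Pads are 22 mm wide; open, the fingers measure 114 mm over their backs; the gripper's body (76 mm by 85 mm) begins 54 mm behind the grasp point. The pads swing forward as they close: fully open they stand 13 mm farther back than shut.
Start: joints at [-1.246, 0.628, 0.038, 1.517, -0.027, 0.996, -0.02], TCP at [247.581, 601.017, 231.313] pointing down, gripper open.
Joint ranges: [-3.06, 3.06], [-0.37, 2.12], [-1.25, 1.32], [0.18, 2.47], [-1.1, 4.24], [0.23, 1.98], [-2.94, 2.94]. Speed limits (rad/s): [2.57, 2.57, 3.14, 3.14, 3.14, 3.14, 3.14].

## Interface

Orientations are given as [roll, pitch, yaw] about the fixed x, y, z axes, in that order (R = Rz(yaw) Ry(pitch) Rx(roll)).
In Python, from cell import monitor, cams, ctrl gives the robot as it stands.
- The arm moves only by the tool drive_tool, never from a script. Its argument "motion" is a list of rows, each an object with "fingers": the opening, from 0 (shut) to 1 (fully open); "linear": the shift along the tool's x, y, z in m, a list of three; "twist": the turn about the tool's z in rad. In form: [{"fingers": fingers, "linear": [x, y, z], "twist": twist}, ...]. A call has 1 to 5 rows; each row shifts and turns the commanded pose from where the row before left it, along the tool's axes as they then stand; what a row does not reach is not made up. A row lasts 1/12 s, in which the tool goes at most 41.7 mm and 7.16 degrees, less where a joint would pass 70% of its speed; a pose out of reach is approached as far as the arm can. A call with a gripper value outside its range is refused whole. The fingers move at their own pace and stop on an object; the grip force is fixed at half the most. Time passes only in rows, so rows that do not move let the fingers close. It gives the time, the measured TCP pose, the force, the opening and the grip force at its end, in the units of the state.
- monitor.read_state(): the state, without advancing time (a new reading comes with each control period).
- cams.get_image(name): name is "scene" or "top" or "wrist"; returns a dict with "color" (420x560x3 uint8, blue, green, red), "K" (3x3 intrinsics, pixels), "R" (3x3) and "t" (3): a world point X has camera coordinates R X + t. Camera axes: x right, y down, z forward; pixel columns grow to the right and rows downward; lengths in mm; the calibration is good to about 2 mm. A picture is of the moment at which its call begins. There is no depth.
- ctrl.finish_job(): hands the job in; it is judged then, once.
The state is a dict: "clock": time; "qpos": joint angles; "qd": joint speeds; "tau": joint torques, N m; "eef_pos": TCP position; "tool_rot": TCP orientation; "force": force on the tool from outside, world axes, zero at the start; "torque": the same for the moment, N m; "width": finger opening in mm; "gripper_force": force on a finger pad.
Only numpy, scipy, OpenCV 4.12 (cv2) and the standard library are available. Lean on these libraries where they do the work, as an engineer would, in place of code of your own. Each camera call takes 0.05 s, during which the arm holds its last target. There are 200 camera calls.

## Task

Change the circuit board in the solder pallet: lift off both hold-down bars and set them aside on the bench clear of the pallet, then put the finished board flat in the empty tray. Seat the new board from the other tray flat in the pallet, the same way round as the old one lay, and only then put each hold-down bar back over its own pair of pins, fully down. Keep both boards level while you handle them.

Things in the scene. Friction and masses are not known exactly. Their poses are not given: they have to be found in the camera images.
- pallet: Solder pallet: fixed dark plate 124 x 136 mm (x, y). Origin: centre of its underside on the bench; top face, where the board lies, at z = 14 mm. Nest in the middle, long side along y, 1.5 mm play: four pointed 6 mm pins, 11 mm high, at x = +-29.5, y = +-21 mm, and low end stops. A seated board has its origin at (0, 0, 14) mm, its axes along the pallet's, heat sink towards -y (wide pins).
- wide_pins (a point): Seat of the long bar on the pallet, at its y = -38 mm: midway between the wide pair of pins (100 mm apart along the pallet's x, 6 mm thick, pointed, rising 17 mm above the top face, on brass shoulders 5 mm high). Axes as the pallet's; the seated bar's origin coincides with this point, 16.8 mm above the bench, its x along this x.
- narrow_pins (a point): Seat of the short bar on the pallet, at its y = +38 mm: the same as the wide one, but its pins are 76 mm apart. The seated short bar's origin coincides with this point.
- long_bar: Long aluminium hold-down bar, 118 x 20 mm (x, y), 0.1 kg; an open slot 11 mm wide in each end drops over a pin. Origin: centre of its underside (rubber pads); top at z = 10 mm. Black grip block in the middle, 26 mm along x, 16 mm along y, z = 10 to 34 mm: take it by the faces that look along x. Starts seated on the wide pins over one end of the finished board.
- short_bar: Short hold-down bar: like the long one (same slots, grip block and heights, same origin and axes) but 94 mm long. Starts seated on the narrow pins over the other end of the finished board.
- done_board: Finished green circuit board, 50 x 96 mm (x, y), 2.4 mm thick, 0.09 kg. Origin: centre of its underside. Grey terminal blocks, 32 mm long, stand flush along the middle of both long edges, z = 2.4 to 13.4 mm: take it across them (50 mm, along x). Between them a finned heat sink (towards -y) and two blue capacitors (towards +y; 33 mm high). Starts in the pallet's nest under the bars.
- fresh_board: New circuit board, same type, size, origin and axes as the finished one. Starts flat in the supply tray, about the same way round as the finished one lies in the pallet.
- fresh_board_sink (a point): Top of the new board's heat sink: 13.5 mm from the board's origin towards its own -y, 16.4 mm above its underside. Tells which way round the board is.
- supply_tray: Shallow fixed black tray, 128 x 140 mm (x, y), walls 3 mm thick, rim 18 mm above the bench; the new board lies in it. Origin: centre of its underside on the bench; floor at z = 7 mm.
- done_tray: The empty tray, same shape, origin and floor height as the supply tray. The finished board belongs here, flat on its floor near the middle.

How it is judged (in metres and radians):
On the way, in this order (a step that is already met when the one before it is completed fails the run):
1. both hold-down bars lie on the bench, released, clear of the pallet (height (world z) of each of long_bar, short_bar below 0.012 m and horizontal distance between each of long_bar, short_bar and pallet above 0.085 m and contact force between the fingers and long_bar below 0.1 N and linear speed of each of long_bar, short_bar below 0.03 m/s and contact force between the fingers and short_bar below 0.1 N), for 0.2 s.
2. the finished board lies flat in the empty tray, released (horizontal distance between done_board and done_tray below 0.04 m and z of done_board in the frame of done_tray below 0.0095 m and angle between done_board's own z axis and vertical below 0.05 rad and contact force between the fingers and done_board below 0.1 N and linear speed of done_board below 0.03 m/s), for 0.2 s.
3. the new board is seated flat in the pallet's nest, the right way round and released, with both bars still off (all of step 1 and horizontal distance between fresh_board and pallet below 0.005 m and z of fresh_board in the frame of pallet between 0.012 and 0.016 m and angle between the y axis of fresh_board and the y axis of pallet, either way round below 0.12 rad and y of fresh_board_sink in the frame of pallet below 0 m and angle between fresh_board's own z axis and vertical below 0.05 rad and contact force between the fingers and fresh_board below 0.1 N and linear speed of fresh_board below 0.03 m/s), for 0.2 s.
At the end, for the whole second after the job is handed in: Finished board flat in the tray that was empty (40 mm of its middle); new board flat in the nest (5 mm, 0.12 rad), heat sink towards the wide pins; long bar down over the wide pins, short bar over the narrow ones (7 mm, 0.12 rad, 2.5 mm in height); all released, at rest (all of step 2 and horizontal distance between fresh_board and pallet below 0.005 m and z of fresh_board in the frame of pallet between 0.012 and 0.016 m and angle between the y axis of fresh_board and the y axis of pallet, either way round below 0.12 rad and y of fresh_board_sink in the frame of pallet below 0 m and angle between fresh_board's own z axis and vertical below 0.05 rad and contact force between the fingers and fresh_board below 0.1 N and linear speed of each of fresh_board, long_bar, short_bar below 0.03 m/s and horizontal distance between long_bar and wide_pins below 0.007 m and z of long_bar in the frame of wide_pins between -0.0025 and 0.0025 m and angle between the x axis of long_bar and the x axis of wide_pins, either way round below 0.12 rad and angle between each of long_bar, short_bar's own z axis and vertical below 0.06 rad and contact force between the fingers and long_bar below 0.1 N and horizontal distance between short_bar and narrow_pins below 0.007 m and z of short_bar in the frame of narrow_pins between -0.0025 and 0.0025 m and angle between the x axis of short_bar and the x axis of narrow_pins, either way round below 0.12 rad and contact force between the fingers and short_bar below 0.1 N); the robot touches nothing.
It fails at once if a board is tipped (more than 40 degrees from level) (angle between any of done_board, fresh_board's own z axis and vertical above 0.7 rad).
It also fails if it takes over 134 s, if anything falls off the work surface, if the arm or the gripper's body presses on something with over 40 N, if the wrist force passes 120 N, or if a joint passes its speed limit or range.

## Working session

There is one attempt and no reset: what is moved stays moved. The work goes in short steps, Python scripts to look and compute and a tool call to move; the robot and the scene stay as the last step left them, time stands still between calls to the robot, and variables do not carry over. Pictures are saved under pics/ and viewed, at most 14 in all, crops included, and the job is handed in when it is done.

Besides the shell and the picture viewer there is one more tool, called after ">>>" as a command line: name --argument value ..., lists and objects as JSON in quotes. drive_tool: Moves the arm, as the interface text tells. Its arguments: {"type":"object","properties":{"motion":{"type":"array"}},"required":["motion"]}

```bash
mkdir -p pics; python3 - <<'E'
from cell import monitor,cams,ctrl
import cv2,numpy as np,pickle
s=monitor.read_state();print({k:s[k] for k in('clock','eef_pos','tool_rot','force','width')})
d={}
for n in('scene','top','wrist'):
    d[n]=cams.get_image(n);cv2.imwrite(f'pics/{n}0.png',d[n]['color']);print(n,d[n]['K'].tolist(),np.round(-d[n]['R'].T@d[n]['t']),np.round(d[n]['R'],3).tolist())
pickle.dump(d,open('im0.pkl','wb'))
E
```

```text
{'clock': 0.0, 'eef_pos': array([247.3632215 , 600.41623589, 230.39118006]), 'tool_rot': array([-3.13970467e+00,  5.23613293e-05,  2.75075093e+00]), 'force': array([-0.30273588,  0.72153103,  0.14890174]), 'width': 85.40825044900019}
scene [[385.96165028008693, 0.0, 280.3615371742273], [0.0, 385.96165028008693, 204.81719289329183], [0.0, 0.0, 1.0]] [  63. -342.  745.] [[0.595, -0.804, 0.016], [-0.633, -0.481, -0.607], [0.496, 0.351, -0.794]]
top [[443.3758316228693, 0.0, 276.2476775396109], [0.0, 443.3758316228693, 210.267367667683], [0.0, 0.0, 1.0]] [ 352.  -33. 1264.] [[-0.006, -1.0, 0.003], [-0.993, 0.005, -0.117], [0.117, -0.004, -0.993]]
wrist [[293.7392003773967, 0.0, 281.4088826893684], [0.0, 293.7392003773967, 211.96362733571533], [0.0, 0.0, 1.0]] [181. 630. 373.] [[0.381, 0.925, -0.002], [0.887, -0.365, 0.284], [0.262, -0.11, -0.959]]
```

View pics/top0.png

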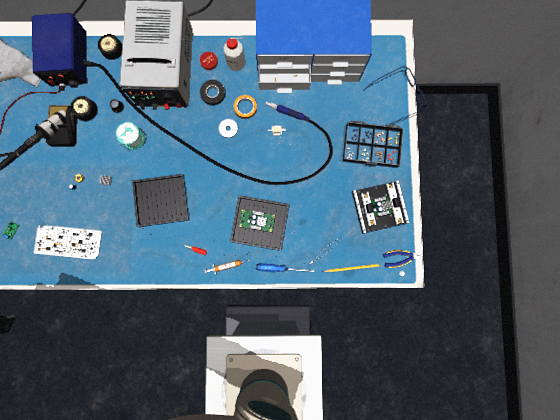

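View pics/scene0.png

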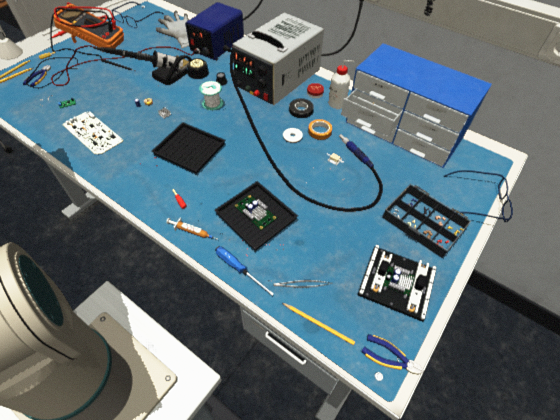

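The top view shows the empty tray at about (161,201), the supply tray with the new board at (261,221), and the pallet at (381,207). I'll zoom in on these.

```bash
cat > h.py <<'E'
import numpy as np,cv2
def ray(c,uv,z):
    d=c['R'].T@np.linalg.solve(c['K'],[uv[0],uv[1],1.]);o=-c['R'].T@c['t']
    return (o+d*(z-o[2])/d[2])[:2]
def proj(c,X):
    p=c['K']@(c['R']@np.asarray(X,float)+c['t']);return p[:2]/p[2]
def shot(cams,n,name):
    c=cams.get_image(n);cv2.imwrite(f'pics/{name}.png',c['color']);return c
E
python3 - <<'E'
import pickle,cv2,numpy as np
from h import *
d=pickle.load(open('im0.pkl','rb'));t=d['top']['color'];s=d['scene']['color']
def z(a,x,y,w,h,W,H):
    return cv2.resize(a[y:y+h,x:x+w],(W,H),interpolation=cv2.INTER_CUBIC)
o=np.vstack([np.hstack([z(t,340,170,80,60,400,300),z(s,350,235,100,75,400,300)]),np.hstack([z(t,220,185,80,60,400,300),z(t,120,165,80,60,400,300)])])
cv2.imwrite('pics/z0.png',o)
for n,uv in dict(pal=(381,207),sup=(261,221),done=(161,201)).items(): print(n,ray(d['top'],uv,10))
E
```

```text
pal [ 507.73192193 -336.22737276]
sup [469.43723188   6.08398795]
done [528.2242699  291.23977296]
```

View pics/z0.png

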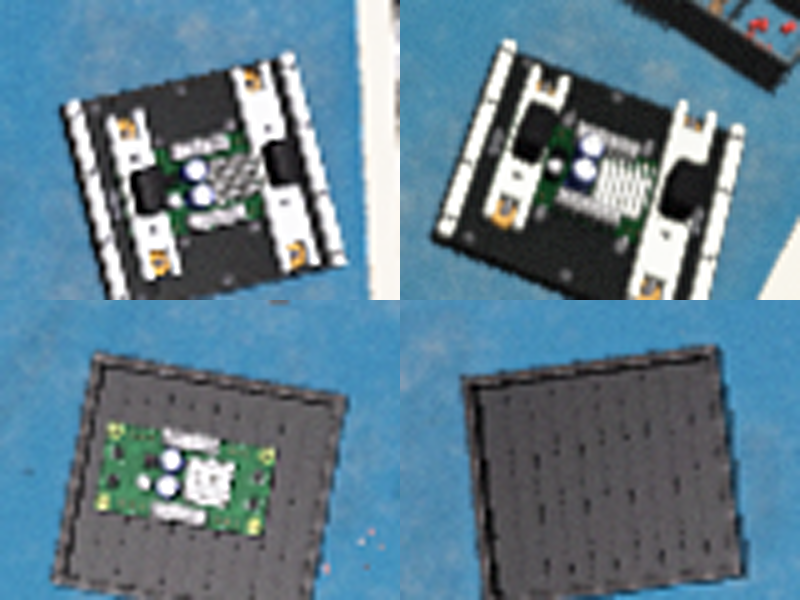

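The crops show the long bar on the right of the pallet, towards world -y, with the pallet at a yaw of about +14°. The new board lies at about -8°, with its heat sink also towards -y. I'll move over the pallet to take a close wrist picture.

>>> drive_tool --motion '[{"fingers":1,"linear":[-0.0306,-0.0234,0],"twist":0},{"fingers":1,"linear":[-0.0306,-0.0234,0],"twist":0},{"fingers":1,"linear":[-0.0306,-0.0234,0],"twist":0},{"fingers":1,"linear":[-0.0306,-0.0234,0],"twist":0},{"fingers":1,"linear":[-0.0306,-0.0234,0],"twist":0}]'

```text
clock: 0.57
eef_pos: [344.9, 432.7, 231.1]
tool_rot: [-3.141, -0.0, 2.751]
force: [1.8, -0.3, 0.4]
width: 85.8
gripper_force: 0.0
```

>>> drive_tool --motion '[{"fingers":1,"linear":[-0.0306,-0.0234,0],"twist":0},{"fingers":1,"linear":[-0.0306,-0.0234,0],"twist":0},{"fingers":1,"linear":[-0.0306,-0.0234,0],"twist":0},{"fingers":1,"linear":[-0.0306,-0.0234,0],"twist":0},{"fingers":1,"linear":[-0.0306,-0.0234,0],"twist":0}]'

```text
clock: 0.98
eef_pos: [441.9, 266.3, 231.3]
tool_rot: [-3.141, -0.0, 2.751]
force: [1.4, 0.7, -0.5]
width: 85.1
gripper_force: 0.0
```

>>> drive_tool --motion '[{"fingers":1,"linear":[-0.0306,-0.0234,0],"twist":0},{"fingers":1,"linear":[-0.0306,-0.0234,0],"twist":0},{"fingers":1,"linear":[-0.016,-0.0366,0],"twist":0},{"fingers":1,"linear":[-0.016,-0.0366,0],"twist":0},{"fingers":1,"linear":[-0.016,-0.0366,0],"twist":0}]'

```text
clock: 1.4
eef_pos: [482.5, 79.8, 231.1]
tool_rot: [-3.141, -0.0, 2.751]
force: [0.7, -0.7, 0.2]
width: 85.7
gripper_force: 0.0
```

>>> drive_tool --motion '[{"fingers":1,"linear":[-0.016,-0.0366,0],"twist":0},{"fingers":1,"linear":[-0.016,-0.0366,0],"twist":0},{"fingers":1,"linear":[-0.016,-0.0366,0],"twist":0},{"fingers":1,"linear":[-0.016,-0.0366,0],"twist":0},{"fingers":1,"linear":[-0.016,-0.0366,0],"twist":0}]'

```text
clock: 1.82
eef_pos: [486.5, -119.8, 231.3]
tool_rot: [3.142, -0.0, 2.751]
force: [0.4, 0.8, 0.7]
width: 85.5
gripper_force: 0.0
```

>>> drive_tool --motion '[{"fingers":1,"linear":[-0.016,-0.0366,0],"twist":0},{"fingers":1,"linear":[-0.016,-0.0366,0],"twist":0},{"fingers":1,"linear":[-0.016,-0.0366,0],"twist":0},{"fingers":1,"linear":[-0.016,-0.0366,0],"twist":0},{"fingers":1,"linear":[0,0,0.01],"twist":0.116}]'

```text
clock: 2.23
eef_pos: [489.1, -289.8, 222.9]
tool_rot: [-3.135, 0.008, 2.622]
force: [0.5, -0.8, -0.3]
width: 85.6
gripper_force: 0.0
```

>>> drive_tool --motion '[{"fingers":1,"linear":[0,0,0.01],"twist":0.116},{"fingers":1,"linear":[0,0,0.01],"twist":0.116},{"fingers":1,"linear":[0,0,0.01],"twist":0.116},{"fingers":1,"linear":[0,0,0.01],"twist":0.116},{"fingers":1,"linear":[0,0,0.01],"twist":0.116}]'

```text
clock: 2.65
eef_pos: [490.2, -277.7, 170.6]
tool_rot: [-3.141, -0.0, 2.049]
force: [0.4, 0.3, -0.7]
width: 85.3
gripper_force: 0.0
```

>>> drive_tool --motion '[{"fingers":1,"linear":[0,0,0.01],"twist":0.116},{"fingers":1,"linear":[0,0,0.01],"twist":0.116},{"fingers":1,"linear":[0,0,0],"twist":0},{"fingers":1,"linear":[0,0,0],"twist":0}]'

```text
clock: 2.98
eef_pos: [490.0, -277.3, 150.8]
tool_rot: [-3.14, -0.001, 1.826]
force: [0.1, -0.5, -0.2]
width: 85.2
gripper_force: 0.0
```

```bash
python3 - <<'E'
from cell import cams,monitor
from h import *
import pickle
c=shot(cams,'wrist','w1');pickle.dump(c,open('w1.pkl','wb'))
cv2.imwrite('pics/w1z.png',cv2.resize(c['color'],(800,600),interpolation=cv2.INTER_CUBIC))
print(monitor.read_state()['eef_pos'],monitor.read_state()['tool_rot'],monitor.read_state()['qpos'])
E
```

```text
[ 490.4193553  -277.67748668  151.37670416] [-3.14131138e+00 -3.51751320e-05  1.82616864e+00] [ 0.24966243  0.63132779  0.33479018  1.84838627 -0.3011742   0.71176984
  1.00986374]
```

View pics/w1z.png

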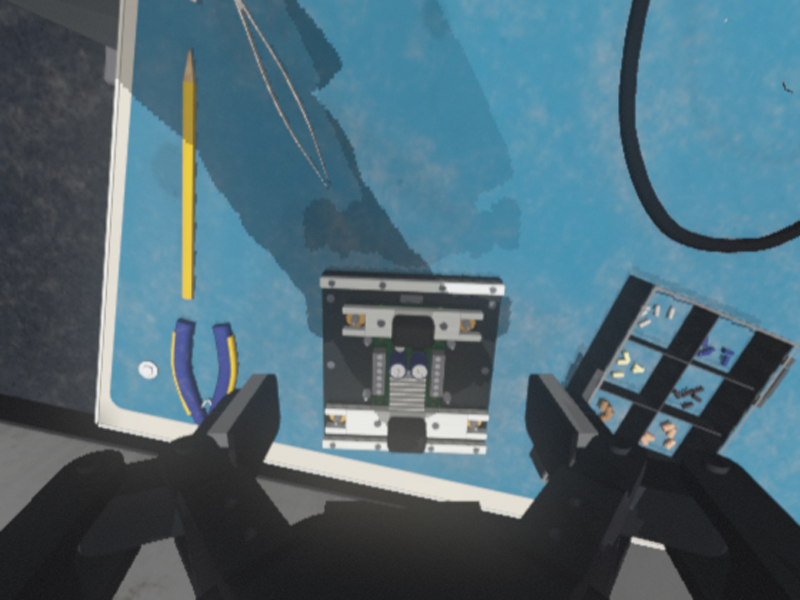

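The wrist view shows the pallet at about (412,362) in the enlarged picture. The short bar is at the top with its block at (413,328), and the long bar at the bottom with its block at (407,434).

```bash
python3 - <<'E'
from h import *
import pickle
c=pickle.load(open('w1.pkl','rb'))
b=c['color'];x0,y0,w,h=215,180,150,145
hsv=cv2.cvtColor(b,cv2.COLOR_BGR2HSV)
roi=np.zeros(b.shape[:2],np.uint8);roi[y0:y0+h,x0:x0+w]=255
for name,m,z in(('white',cv2.inRange(hsv,(0,0,130),(180,50,255)),26.8),('brass',cv2.inRange(hsv,(8,90,80),(28,255,255)),19)):
    n,l,st,ce=cv2.connectedComponentsWithStats(m&roi)
    for i in range(1,n):
        if st[i,4]<(60 if name=='white' else 6):continue
        ys,xs=np.nonzero(l==i);P=np.array([ray(c,(x,y),z) for x,y in zip(xs,ys)],np.float32)
        r=cv2.minAreaRect(P);print(name,st[i,4],np.round(ce[i],1),np.round(ray(c,ce[i],z),1),np.round(r[0],1),np.round(r[1],1),round(r[2],1))
cv2.imwrite('pics/w1c.png',cv2.resize(b[y0:y0+h,x0:x0+w],(600,580),interpolation=cv2.INTER_CUBIC))
E
```

```text
white 918 [291.5 200. ] [ 497.7 -268.2] [ 495.1 -268.8] [120.8   7.8] 12.2
white 1070 [288.3 225.7] [ 501.4 -293.5] [ 501.8 -294.4] [93.3 20.2] 12.0
white 2287 [284.1 288.2] [ 514.8 -360.1] [ 513.6 -351.7] [118.4  58.1] 11.9
white 338 [247.9 310.7] [ 484.8 -395.6] [ 484.9 -395.5] [48.5  9.2] 12.2
white 319 [318.6 313.5] [ 557.7 -380.1] [ 557.7 -380.1] [45.5  8.6] 14.7
white 258 [230.7 320.9] [ 469.8 -412.6] [ 476.1 -408.5] [48.1 12.4] 14.7
brass 23 [243.7 222.9] [ 458.9 -304.4] [ 458.9 -305. ] [3.  7.3] 12.6
brass 24 [252.6 224.2] [ 467.8 -303.6] [ 467.9 -303.5] [7.3 3.4] 85.6
brass 18 [330.3 226.5] [ 542.7 -286.4] [ 543.  -286.8] [3.  6.3] 17.3
brass 8 [322.6 228.9] [ 536.1 -290.7] [ 536.3 -290.2] [2.  3.2] 16.9
brass 6 [231.5 292. ] [ 463.2 -383.2] [ 463.2 -383.2] [1.1 2.5] 11.9
brass 10 [239.8 292.9] [ 472. -382.] [ 471.7 -382.2] [4.4 2.3] 62.0
```

View pics/w1c.png

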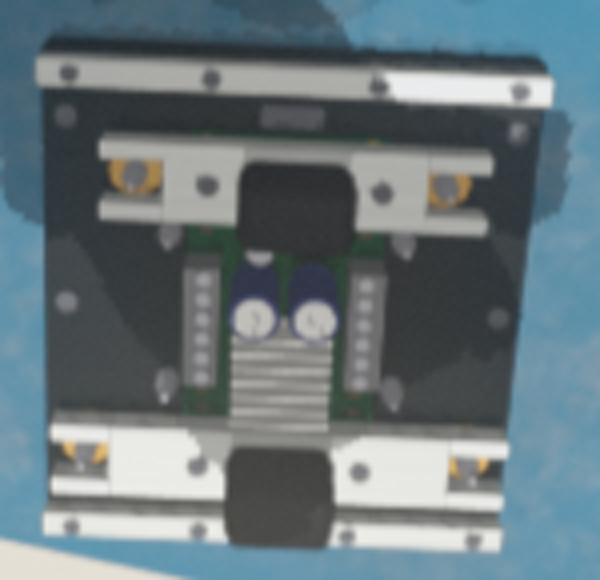

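```bash
cat >> h.py <<'E'
def plan(p0,yaw0,p1,byaw=None):
    "tool-frame shift (m) from p0 at yaw0 (rad) to p1; twist for closing axis along byaw (deg)"
    d=np.asarray(p1,float)-p0;c,s=np.cos(yaw0),np.sin(yaw0)
    L=np.array([c*d[0]+s*d[1], s*d[0]-c*d[1], -d[2]])/1000
    tw=0 if byaw is None else yaw0-np.radians(byaw+90)
    return np.round(L,4).tolist(),round(float(tw),3)
E
python3 - <<'E'
from h import *
import pickle
c=pickle.load(open('w1.pkl','rb'))
f=lambda u,v,z:np.round(ray(c,(215+u/4,180+v/4),z),1)
L=[f(*p,26.8) for p in((50,425),(508,447),(503,510),(52,495))];print('long',L,np.mean(L,0))
print('shortpins',f(133,170,31),f(447,184,31),'longpins',f(85,450,31),f(468,468,31))
print('nest pins', [f(*p,25) for p in((170,228),(403,238),(165,372),(391,382))])
print(plan([490,-277.5,151],1.826,[501.8,-294.4,100],12),plan([0,0,0],1.78,[516,-368.8,0]),)
E
```

```text
long [array([ 458.2, -372.6]), array([ 573.5, -349. ]), array([ 578. , -367.2]), array([ 462.8, -392.7])] [ 518.125 -370.375]
shortpins [ 463.6 -298.6] [ 536.2 -283.2] longpins [ 468.4 -374.8] [ 563.9 -355.1]
nest pins [array([ 475.5, -313.1]), array([ 531.4, -301.1]), array([ 483.3, -351.5]), array([ 539.6, -339.6])]
([-0.0193, 0.0072, 0.051], 0.046) ([-0.4679, 0.4282, -0.0], 0.0)
```

>>> drive_tool --motion '[{"fingers":0.5,"linear":[0,0,0.0],"twist":0.046},{"fingers":0.5,"linear":[-0.0184,0.0081,0.025],"twist":0},{"fingers":0.5,"linear":[0,0,0.03],"twist":0},{"fingers":0.5,"linear":[0,0,0],"twist":0},{"fingers":0.5,"linear":[0,0,0],"twist":0}]'

```text
clock: 3.45
eef_pos: [501.2, -293.6, 95.8]
tool_rot: [-3.14, -0.002, 1.778]
force: [0.8, 0.1, -0.0]
width: 42.9
gripper_force: 0.0
```

```bash
python3 - <<'E'
from cell import cams,monitor
from h import *
c=shot(cams,'wrist','w2')
cv2.imwrite('pics/w2z.png',c['color'][150:420,130:450])
E
```

```text
(no output)
```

View pics/w2z.png

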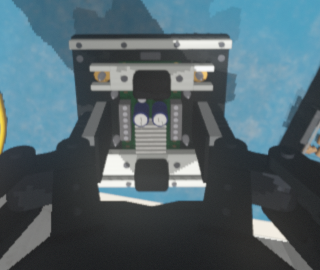

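The block is centred between the fingers at about (152,82) in the crop, so I descend and grip.

>>> drive_tool --motion '[{"fingers":0.5,"linear":[0,0,0.03],"twist":0},{"fingers":0.5,"linear":[0,0,0.02],"twist":0},{"fingers":0.5,"linear":[0,0,0.016],"twist":0},{"fingers":0,"linear":[0,0,0],"twist":0},{"fingers":0,"linear":[0,0,0],"twist":0}]'

```text
clock: 3.92
eef_pos: [502.4, -294.3, 31.5]
tool_rot: [3.141, 0.0, 1.777]
force: [-0.8, 0.0, -1.0]
width: 24.6
gripper_force: 60.3
```

>>> drive_tool --motion '[{"fingers":0,"linear":[0,0,0],"twist":0},{"fingers":0,"linear":[0,0,0],"twist":0},{"fingers":0,"linear":[0,0,0],"twist":0}]'

```text
clock: 4.17
eef_pos: [502.9, -294.5, 31.7]
tool_rot: [3.14, 0.001, 1.777]
force: [-0.5, -0.0, -0.0]
width: 24.5
gripper_force: 60.3
```

>>> drive_tool --motion '[{"fingers":0,"linear":[0,0,-0.01],"twist":0},{"fingers":0,"linear":[0,0,-0.02],"twist":0},{"fingers":0,"linear":[0,0,-0.035],"twist":0},{"fingers":0,"linear":[0.025,0.005,0],"twist":0},{"fingers":0,"linear":[0.036,0.008,0],"twist":0}]'

```text
clock: 4.58
eef_pos: [503.7, -237.0, 98.9]
tool_rot: [3.136, 0.008, 1.77]
force: [0.9, 1.5, -1.9]
width: 24.5
gripper_force: 60.6
```

>>> drive_tool --motion '[{"fingers":0,"linear":[0.036,0.008,0],"twist":0},{"fingers":0,"linear":[0.036,0.008,0],"twist":0},{"fingers":0,"linear":[0.018,0.005,0.02],"twist":0},{"fingers":0,"linear":[0,0,0.03],"twist":0},{"fingers":0,"linear":[0,0,0],"twist":0}]'

```text
clock: 5.0
eef_pos: [502.5, -136.2, 42.8]
tool_rot: [-3.137, -0.004, 1.781]
force: [-1.1, -0.1, -0.7]
width: 24.4
gripper_force: 60.3
```

>>> drive_tool --motion '[{"fingers":0,"linear":[0,0,0.018],"twist":0},{"fingers":0,"linear":[0,0,0.008],"twist":0},{"fingers":0,"linear":[0,0,0],"twist":0},{"fingers":0,"linear":[0,0,0],"twist":0}]'

```text
clock: 5.33
eef_pos: [504.5, -140.3, 20.1]
tool_rot: [3.141, 0.0, 1.775]
force: [0.3, 0.0, -1.5]
width: 24.8
gripper_force: 60.5
```

>>> drive_tool --motion '[{"fingers":0,"linear":[0,0,0.004],"twist":0},{"fingers":0,"linear":[0,0,0.001],"twist":0},{"fingers":0,"linear":[0,0,0],"twist":0},{"fingers":0,"linear":[0,0,0],"twist":0}]'

```text
clock: 5.67
eef_pos: [504.6, -139.4, 14.6]
tool_rot: [3.141, 0.0, 1.777]
force: [0.3, -0.4, -1.4]
width: 24.4
gripper_force: 60.5
```

>>> drive_tool --motion '[{"fingers":0.5,"linear":[0,0,0],"twist":0},{"fingers":0.5,"linear":[0,0,0],"twist":0},{"fingers":0.5,"linear":[0,0,0],"twist":0}]'

```text
clock: 5.92
eef_pos: [504.6, -139.3, 14.5]
tool_rot: [3.141, 0.0, 1.777]
force: [0.2, 0.4, -0.4]
width: 42.6
gripper_force: 0.0
```

```bash
python3 -c "
from h import *
print(plan([504.5,-140.3,0],1.775,[518.1,-370.2,0],12))"
```

```text
([-0.2279, -0.0333, -0.0], -0.005)
```

>>> drive_tool --motion '[{"fingers":0.5,"linear":[0,0,-0.025],"twist":0},{"fingers":0.5,"linear":[0,0,-0.04],"twist":0},{"fingers":0.5,"linear":[-0.01,0,-0.025],"twist":0},{"fingers":0.5,"linear":[-0.039,-0.007,0],"twist":0},{"fingers":0.5,"linear":[-0.039,-0.007,0],"twist":0}]'

```text
clock: 6.33
eef_pos: [510.9, -227.1, 106.4]
tool_rot: [3.138, 0.001, 1.783]
force: [0.1, -0.2, -0.3]
width: 42.7
gripper_force: 0.0
```

>>> drive_tool --motion '[{"fingers":0.5,"linear":[-0.039,-0.007,0],"twist":0},{"fingers":0.5,"linear":[-0.039,-0.006,0],"twist":0},{"fingers":0.5,"linear":[-0.039,-0.006,0],"twist":0},{"fingers":0.5,"linear":[-0.024,0,0],"twist":0},{"fingers":0.5,"linear":[0,0,0],"twist":0}]'

```text
clock: 6.75
eef_pos: [517.8, -378.5, 105.0]
tool_rot: [-3.142, 0.007, 1.77]
force: [0.6, -0.9, 0.7]
width: 42.7
gripper_force: 0.0
```

>>> drive_tool --motion '[{"fingers":0.5,"linear":[0,0,0],"twist":0}]'

```text
clock: 6.83
eef_pos: [518.1, -371.8, 104.1]
tool_rot: [-3.141, 0.0, 1.774]
force: [0.5, 0.8, -0.2]
width: 42.4
gripper_force: 0.0
```

Down 73 mm to about 31, then grip.

>>> drive_tool --motion '[{"fingers":0.5,"linear":[0.001,0,0.03],"twist":0},{"fingers":0.5,"linear":[0,0,0.025],"twist":0},{"fingers":0.5,"linear":[0,0,0.018],"twist":0},{"fingers":0.5,"linear":[0,0,0],"twist":0},{"fingers":0,"linear":[0,0,0],"twist":0}]'

```text
clock: 7.25
eef_pos: [518.5, -366.9, 30.6]
tool_rot: [-3.14, -0.003, 1.779]
force: [0.1, -0.9, 0.1]
width: 31.8
gripper_force: 0.0
```

>>> drive_tool --motion '[{"fingers":0,"linear":[0,0,0],"twist":0},{"fingers":0,"linear":[0,0,0],"twist":0},{"fingers":0,"linear":[0,0,0],"twist":0},{"fingers":0,"linear":[0,0,0],"twist":0}]'

```text
clock: 7.58
eef_pos: [519.3, -369.0, 32.3]
tool_rot: [3.141, 0.0, 1.777]
force: [-0.7, 1.5, -0.5]
width: 24.6
gripper_force: 61.6
```

>>> drive_tool --motion '[{"fingers":0,"linear":[0,0,-0.01],"twist":0},{"fingers":0,"linear":[0,0,-0.02],"twist":0},{"fingers":0,"linear":[0,0,-0.035],"twist":0},{"fingers":0,"linear":[0.028,0.004,0],"twist":0},{"fingers":0,"linear":[0.036,0.007,0],"twist":0}]'

```text
clock: 8.0
eef_pos: [517.4, -310.0, 100.1]
tool_rot: [3.137, 0.009, 1.77]
force: [1.2, 1.4, -1.4]
width: 24.6
gripper_force: 61.7
```

>>> drive_tool --motion '[{"fingers":0,"linear":[0.036,0.007,0],"twist":0},{"fingers":0,"linear":[0.036,0.007,0],"twist":0},{"fingers":0,"linear":[0.018,0.003,0.02],"twist":0},{"fingers":0,"linear":[0,0,0.03],"twist":0},{"fingers":0,"linear":[0,0,0.015],"twist":0}]'

```text
clock: 8.42
eef_pos: [515.1, -210.1, 30.6]
tool_rot: [3.141, -0.001, 1.78]
force: [-0.6, 0.5, -1.7]
width: 24.6
gripper_force: 61.6
```

>>> drive_tool --motion '[{"fingers":0,"linear":[0,0,0.01],"twist":0},{"fingers":0,"linear":[0,0,0],"twist":0},{"fingers":0,"linear":[0,0,0],"twist":0}]'

```text
clock: 8.67
eef_pos: [514.9, -213.6, 21.8]
tool_rot: [3.141, 0.001, 1.776]
force: [-0.0, 0.9, -1.2]
width: 24.7
gripper_force: 61.6
```

>>> drive_tool --motion '[{"fingers":0,"linear":[0,0,0.005],"twist":0},{"fingers":0,"linear":[0,0,0.001],"twist":0},{"fingers":0,"linear":[0,0,0],"twist":0},{"fingers":0,"linear":[0,0,0],"twist":0}]'

```text
clock: 9.0
eef_pos: [514.9, -213.0, 15.7]
tool_rot: [3.141, 0.0, 1.777]
force: [-0.4, -0.4, -0.8]
width: 24.5
gripper_force: 61.6
```

>>> drive_tool --motion '[{"fingers":0.5,"linear":[0,0,0],"twist":0},{"fingers":0.5,"linear":[0,0,0],"twist":0},{"fingers":0.5,"linear":[0,0,0],"twist":0},{"fingers":0.5,"linear":[0,0,-0.02],"twist":0},{"fingers":1,"linear":[0,0,-0.04],"twist":0}]'

```text
clock: 9.42
eef_pos: [511.8, -211.4, 72.5]
tool_rot: [-3.135, -0.005, 1.777]
force: [0.5, 0.2, 0.7]
width: 53.3
gripper_force: 0.0
```

```bash
python3 -c "
from h import *
print(plan([514.9,-213.6,0],1.777,[511,-332,0],12.2))"
```

```text
([-0.1151, -0.0281, -0.0], -0.007)
```

>>> drive_tool --motion '[{"fingers":1,"linear":[0,0,-0.035],"twist":0},{"fingers":1,"linear":[-0.035,-0.009,0],"twist":-0.007},{"fingers":1,"linear":[-0.04,-0.009,0],"twist":0},{"fingers":1,"linear":[-0.04,-0.01,0],"twist":0},{"fingers":1,"linear":[0,0,0],"twist":0}]'

```text
clock: 9.83
eef_pos: [509.2, -342.9, 112.0]
tool_rot: [-3.141, 0.011, 1.774]
force: [-1.1, -1.1, 0.4]
width: 85.2
gripper_force: 0.0
```

>>> drive_tool --motion '[{"fingers":1,"linear":[0,0,0],"twist":0},{"fingers":1,"linear":[0,0,0],"twist":0}]'

```text
clock: 10.0
eef_pos: [511.0, -330.6, 110.0]
tool_rot: [-3.141, -0.001, 1.783]
force: [0.2, 1.3, -0.7]
width: 85.5
gripper_force: 0.0
```

```bash
cat >> h.py <<'E'
def board(c,cx,cy,z,rad=60):
    "pixel-mask features of a board near world (cx,cy), underside z: green box at z+2.4, cap tops at z+33"
    b=c['color'];hsv=cv2.cvtColor(b,cv2.COLOR_BGR2HSV)
    out={}
    for n,lo,hi,dz in(('green',(45,70,25),(85,255,255),2.4),('white',(0,0,205),(180,40,255),33),('blue',(112,90,30),(130,255,255),25)):
        m=cv2.inRange(hsv,lo,hi);ys,xs=np.nonzero(m)
        P=np.array([ray(c,(x,y),z+dz) for x,y in zip(xs,ys)]) if len(xs) else np.zeros((0,2))
        k=(np.hypot(P[:,0]-cx,P[:,1]-cy)<rad) if len(P) else []
        if np.sum(k)<5: continue
        r=cv2.minAreaRect(P[k].astype(np.float32));out[n]=(int(sum(k)),np.round(P[k].mean(0),1).tolist(),np.round(r[0],1).tolist(),np.round(r[1],1).tolist(),round(r[2],1))
    return out
E
python3 - <<'E'
from cell import cams,monitor
from h import *
import pickle
c=shot(cams,'wrist','w3');pickle.dump(c,open('w3.pkl','wb'));s=monitor.read_state();print(s['eef_pos'],s['tool_rot'])
for k,v in board(c,511,-332,14).items():print(k,v)
cv2.imwrite('pics/w3z.png',cv2.resize(c['color'][150:420,160:400],(720,810))[:600])
E
```

```text
[ 511.46701007 -329.5026089   109.9746598 ] [-3.14155871e+00 -1.82481449e-03  1.78482316e+00]
green (2672, [506.4, -319.9], [508.1, -330.5], [49.8, 95.1], 12.3)
white (85, [488.3, -383.6], [487.6, -384.0], [13.3, 4.4], 12.2)
blue (169, [505.3, -315.8], [505.4, -316.7], [25.1, 9.4], 12.2)
```

View pics/w3z.png

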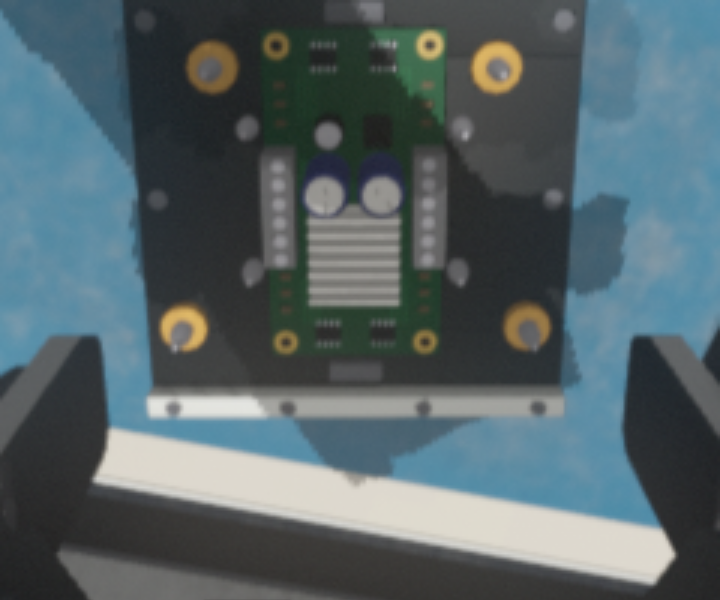

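>>> drive_tool --motion '[{"fingers":1,"linear":[0,-0.003,0.035],"twist":0},{"fingers":1,"linear":[0,0,0.03],"twist":0},{"fingers":1,"linear":[0,0,0.015],"twist":0},{"fingers":1,"linear":[0,0,0],"twist":0},{"fingers":1,"linear":[0,0,0],"twist":0}]'

```text
clock: 10.47
eef_pos: [508.5, -329.9, 29.7]
tool_rot: [-3.141, -0.002, 1.786]
force: [-0.0, -0.8, 0.7]
width: 85.4
gripper_force: 0.0
```

>>> drive_tool --motion '[{"fingers":1,"linear":[0,0,0],"twist":0}]'

```text
clock: 10.55
eef_pos: [509.4, -331.3, 31.3]
tool_rot: [3.14, 0.001, 1.785]
force: [0.2, -0.1, 0.6]
width: 85.1
gripper_force: 0.0
```

>>> drive_tool --motion '[{"fingers":1,"linear":[0,0,0.01],"twist":0},{"fingers":1,"linear":[0,0,0.005],"twist":0},{"fingers":0.7,"linear":[0,0,0],"twist":0},{"fingers":0.7,"linear":[0,0,0],"twist":0},{"fingers":0.7,"linear":[0,0,0],"twist":0}]'

```text
clock: 10.97
eef_pos: [508.5, -331.8, 15.5]
tool_rot: [3.141, 0.0, 1.784]
force: [0.5, 0.3, 0.3]
width: 59.6
gripper_force: 0.0
```

>>> drive_tool --motion '[{"fingers":0,"linear":[0,0,0],"twist":0},{"fingers":0,"linear":[0,0,0],"twist":0},{"fingers":0,"linear":[0,0,0],"twist":0},{"fingers":0,"linear":[0,0,0],"twist":0}]'

```text
clock: 11.3
eef_pos: [508.7, -332.1, 16.0]
tool_rot: [3.141, 0.001, 1.784]
force: [-0.5, 0.7, 6.1]
width: 48.0
gripper_force: 62.5
```

```bash
python3 - <<'E'
from cell import cams,monitor
from h import *
import pickle
c=shot(cams,'wrist','w4');pickle.dump(c,open('w4.pkl','wb'));s=monitor.read_state();print(s['eef_pos'],s['tool_rot'],s['force'],s['width'],s['gripper_force'])
for k,v in board(c,509,-332,14).items():print(k,v)
cv2.imwrite('pics/w4z.png',c['color'])
E
```

```text
[ 508.72740764 -332.07860394   16.01947633] [3.14086425e+00 7.33191759e-04 1.78366267e+00] [-0.36388876  0.74879188  5.5695677 ] 48.534658200591885 62.474952936172485
green (6329, [506.0, -319.5], [509.0, -331.4], [49.8, 95.3], 12.2)
white (86, [512.3, -330.2], [504.6, -330.9], [110.6, 35.1], 67.6)
blue (910, [505.5, -314.8], [506.1, -317.2], [25.9, 17.2], 10.9)
```

View pics/w4z.png

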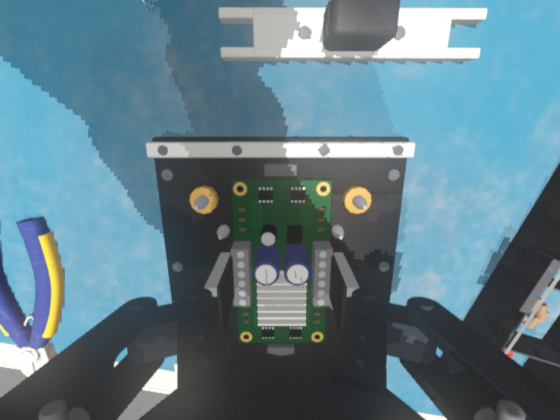

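>>> drive_tool --motion '[{"fingers":0,"linear":[0,0,-0.008],"twist":0},{"fingers":0,"linear":[0,0,-0.016],"twist":0},{"fingers":0,"linear":[0,0,-0.03],"twist":0},{"fingers":0,"linear":[0,0,-0.034],"twist":0},{"fingers":0,"linear":[0.015,0.004,0],"twist":0}]'

```text
clock: 11.77
eef_pos: [511.5, -322.7, 109.6]
tool_rot: [3.135, 0.011, 1.779]
force: [1.3, -1.9, -0.7]
width: 48.2
gripper_force: 62.2
```

>>> drive_tool --motion '[{"fingers":0,"linear":[0.035,0.009,0],"twist":0},{"fingers":0,"linear":[0.036,0.009,0],"twist":0},{"fingers":0,"linear":[0.036,0.009,0],"twist":0},{"fingers":0,"linear":[0.036,0.009,0],"twist":0},{"fingers":0,"linear":[0.036,0.009,0],"twist":0}]'

```text
clock: 12.18
eef_pos: [515.0, -130.0, 103.6]
tool_rot: [3.141, -0.0, 1.783]
force: [0.7, 1.4, -1.4]
width: 48.5
gripper_force: 62.2
```

>>> drive_tool --motion '[{"fingers":0,"linear":[0.036,0.009,0],"twist":0},{"fingers":0,"linear":[0.036,0.009,0],"twist":0},{"fingers":0,"linear":[0.036,0.009,0],"twist":0},{"fingers":0,"linear":[0.036,0.009,0],"twist":0},{"fingers":0,"linear":[0.036,0.009,0],"twist":0}]'

```text
clock: 12.6
eef_pos: [520.9, 55.6, 103.6]
tool_rot: [3.142, -0.0, 1.784]
force: [1.4, -0.1, -0.8]
width: 48.4
gripper_force: 62.2
```

>>> drive_tool --motion '[{"fingers":0,"linear":[0.036,0.009,0],"twist":0},{"fingers":0,"linear":[0.036,0.009,0],"twist":0},{"fingers":0,"linear":[0.036,0.009,0],"twist":0},{"fingers":0,"linear":[0.036,0.009,0],"twist":0},{"fingers":0,"linear":[0.036,0.009,0],"twist":0}]'

```text
clock: 13.02
eef_pos: [526.7, 241.2, 103.6]
tool_rot: [-3.141, -0.0, 1.784]
force: [1.6, 0.4, -0.2]
width: 48.2
gripper_force: 62.2
```

>>> drive_tool --motion '[{"fingers":0,"linear":[0.033,0.009,0],"twist":0},{"fingers":0,"linear":[0.015,0.004,0],"twist":0},{"fingers":0,"linear":[0,0,0],"twist":0},{"fingers":0,"linear":[0,0,0],"twist":0}]'

```text
clock: 13.35
eef_pos: [529.2, 289.3, 103.1]
tool_rot: [-3.141, 0.0, 1.786]
force: [-0.2, -1.0, -1.5]
width: 48.4
gripper_force: 62.2
```

```bash
python3 - <<'E'
from cell import cams,monitor
from h import *
c=shot(cams,'wrist','w5');s=monitor.read_state();print(s['eef_pos'],s['tool_rot'],s['width'],s['qpos'])
cv2.imwrite('pics/w5z.png',c['color'])
print('TCP-on-floor px',proj(c,[*s['eef_pos'][:2],7]))
import pickle;pickle.dump(c,open('w5.pkl','wb'))
E
```

```text
[529.56618375 287.49345702 103.2549213 ] [-3.14094391e+00  1.34615886e-03  1.78329315e+00] 48.23513411053622 [-0.81956067  0.77021745  0.45413128  1.7729004  -0.48432203  0.71249521
  0.1091589 ]
TCP-on-floor px [280.92500966 217.79698909]
```

View pics/w5z.png

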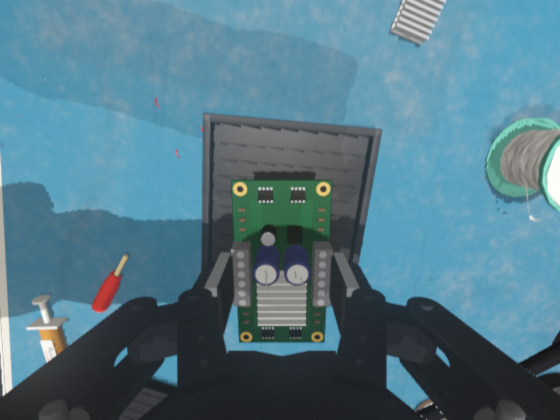

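```bash
python3 - <<'E'
from h import *
import pickle
c=pickle.load(open('w5.pkl','rb'))
a=ray(c,(204,114),18);b=ray(c,(381,129),18);d=b-a;L=np.hypot(*d);u=d/L;print(a,b,L,np.degrees(np.arctan2(u[1],u[0])))
C=(a+b)/2-70*np.array([-u[1],u[0]]);print(C,plan([529.4,288,103],1.784,[*C,20]))
E
```

```text
[456.40745966 357.19920469] [587.01042935 374.85583168] 131.7910929006467 7.699316142363915
[531.08714953 296.65858227] ([0.0081, 0.0035, 0.083], 0.0)
```

>>> drive_tool --motion '[{"fingers":0,"linear":[0.008,0.0035,0.02],"twist":0},{"fingers":0,"linear":[0,0,0.035],"twist":0.07},{"fingers":0,"linear":[0,0,0.025],"twist":0},{"fingers":0,"linear":[0,0,0.008],"twist":0},{"fingers":0,"linear":[0,0,0],"twist":0}]'

```text
clock: 13.82
eef_pos: [530.3, 294.4, 13.5]
tool_rot: [-3.137, 0.003, 1.711]
force: [-0.4, 0.2, -0.8]
width: 48.1
gripper_force: 62.2
```

>>> drive_tool --motion '[{"fingers":0,"linear":[0,0,0.003],"twist":0},{"fingers":0,"linear":[0,0,0],"twist":0},{"fingers":0,"linear":[0,0,0],"twist":0}]'

```text
clock: 14.07
eef_pos: [532.7, 297.3, 13.8]
tool_rot: [3.139, -0.001, 1.713]
force: [0.7, 0.0, -1.0]
width: 48.3
gripper_force: 62.2
```

>>> drive_tool --motion '[{"fingers":0,"linear":[0,0,0.003],"twist":0},{"fingers":0,"linear":[0,0,0],"twist":0},{"fingers":0,"linear":[0,0,0.001],"twist":0},{"fingers":0,"linear":[0,0,0],"twist":0},{"fingers":0,"linear":[0,0,0],"twist":0}]'

```text
clock: 14.48
eef_pos: [531.7, 297.7, 9.0]
tool_rot: [3.141, -0.001, 1.714]
force: [-1.0, -0.8, 5.1]
width: 48.0
gripper_force: 62.8
```

>>> drive_tool --motion '[{"fingers":0.7,"linear":[0,0,0],"twist":0},{"fingers":0.7,"linear":[0,0,0],"twist":0},{"fingers":0.7,"linear":[0,0,0],"twist":0},{"fingers":0.7,"linear":[0,0,-0.01],"twist":0},{"fingers":0.7,"linear":[0,0,-0.02],"twist":0}]'

```text
clock: 14.9
eef_pos: [529.7, 296.5, 36.9]
tool_rot: [-3.137, 0.002, 1.714]
force: [-0.8, -0.5, 0.3]
width: 59.7
gripper_force: 0.0
```

>>> drive_tool --motion '[{"fingers":0.7,"linear":[0,0,-0.03],"twist":0},{"fingers":0.7,"linear":[0,0,-0.034],"twist":0},{"fingers":0.7,"linear":[0,0,0],"twist":0}]'

```text
clock: 15.15
eef_pos: [535.6, 298.5, 108.8]
tool_rot: [3.132, -0.003, 1.713]
force: [1.8, -1.0, 0.1]
width: 59.6
gripper_force: 0.0
```

```bash
python3 - <<'E'
from cell import cams,monitor
from h import *
c=shot(cams,'wrist','w6');s=monitor.read_state();p=s['eef_pos'];y=s['tool_rot'][2];print(p,y,s['width'])
print(board(c,531,296,7).get('green'))
t=shot(cams,'top','t6');print(board(t,531,296,7).get('green'));f=board(t,469,6,7);print(f.get('green'))
print(plan(p,y,[*f['green'][2],103],-8))
E
```

```text
[534.17508743 298.29781734 106.38541423] 1.713704935879357 59.76948313466828
(2811, [530.7, 307.1], [531.8, 298.2], [49.7, 95.2], 8.1)
(187, [535.9, 277.3], [533.2, 288.6], [51.4, 80.5], 9.2)
(287, [471.4, 18.6], [471.2, 18.1], [94.4, 49.7], 80.2)
([-0.2684, -0.1022, 0.0034], 0.283)
```

>>> drive_tool --motion '[{"fingers":1,"linear":[-0.037,-0.014,0],"twist":0},{"fingers":1,"linear":[-0.0385,-0.0146,0],"twist":0},{"fingers":1,"linear":[-0.0385,-0.0147,0],"twist":0},{"fingers":1,"linear":[-0.0385,-0.0147,0],"twist":0},{"fingers":1,"linear":[-0.0385,-0.0147,0],"twist":0}]'

```text
clock: 15.67
eef_pos: [485.0, 96.4, 101.5]
tool_rot: [-3.14, 0.0, 1.715]
force: [-0.3, -0.4, 0.1]
width: 85.4
gripper_force: 0.0
```

>>> drive_tool --motion '[{"fingers":1,"linear":[-0.0385,-0.0147,0],"twist":0},{"fingers":1,"linear":[-0.0385,-0.0147,0],"twist":0},{"fingers":1,"linear":[0,0,0],"twist":0.105},{"fingers":1,"linear":[0,0,0],"twist":0.105},{"fingers":1,"linear":[0,0,0],"twist":0.104}]'

```text
clock: 16.08
eef_pos: [467.6, 16.0, 101.7]
tool_rot: [-3.14, 0.0, 1.391]
force: [1.0, -0.7, -0.3]
width: 85.4
gripper_force: 0.0
```

>>> drive_tool --motion '[{"fingers":0.8,"linear":[0,0,0],"twist":0},{"fingers":0.8,"linear":[0,0,0],"twist":0},{"fingers":0.8,"linear":[0,0,0],"twist":0}]'

```text
clock: 16.33
eef_pos: [468.1, 17.9, 101.9]
tool_rot: [-3.14, 0.0, 1.403]
force: [-0.6, 0.2, -0.5]
width: 68.2
gripper_force: 0.0
```

```bash
python3 - <<'E'
from cell import cams,monitor
from h import *
c=shot(cams,'wrist','w7');s=monitor.read_state();p=s['eef_pos'];y=s['tool_rot'][2];print(p,y,s['width'])
f=board(c,471,12,7);print(f)
print(plan(p,y,[*f['green'][2],9]))
cv2.imwrite('pics/w7z.png',c['color'])
E
```

```text
[468.26781904  17.90883122 101.9822284 ] 1.4025442367119973 67.97447002244812
{'green': (2976, [472.8, 28.7], [471.3, 20.5], [95.1, 49.8], 80.3), 'white': (58, [467.5, 46.2], [464.0, 44.2], [17.9, 5.2], 27.6), 'blue': (153, [473.5, 35.7], [474.0, 35.0], [7.5, 24.9], 77.3)}
([0.0031, 0.0026, 0.093], 0.0)
```

View pics/w7z.png

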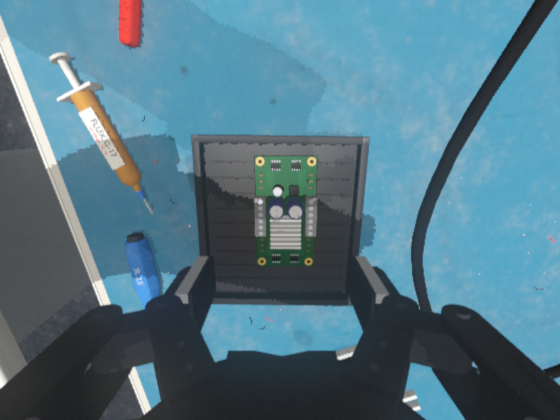

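The new board is centred near pixel (286,210) with its heat sink at the bottom, towards -y, and there is finger room inside the tray. I descend to grip it.

>>> drive_tool --motion '[{"fingers":0.8,"linear":[0.0025,0.0026,0.03],"twist":0},{"fingers":0.8,"linear":[0,0,0.035],"twist":0},{"fingers":0.8,"linear":[0,0,0.015],"twist":0},{"fingers":0.8,"linear":[0,0,0],"twist":0},{"fingers":0.8,"linear":[0,0,0],"twist":0}]'

```text
clock: 16.8
eef_pos: [471.0, 19.5, 21.9]
tool_rot: [-3.14, 0.0, 1.4]
force: [-0.0, 0.0, 0.6]
width: 68.7
gripper_force: 0.0
```

```bash
python3 - <<'E'
from cell import cams,monitor
from h import *
c=shot(cams,'wrist','w8');s=monitor.read_state();p=s['eef_pos'];y=s['tool_rot'][2];print(p,y,s['width'])
f=board(c,471,18,7)['green'];print(f)
print(plan(p,y,[*f[2],9]))
E
```

```text
[471.76070898  19.39815843  22.68524792] 1.4002454030367246 68.17233268272335
(5879, [473.8, 33.7], [471.6, 20.7], [95.9, 50.0], 80.2)
([0.0013, -0.0004, 0.0137], 0.0)
```

>>> drive_tool --motion '[{"fingers":0.8,"linear":[0.0007,0,0.008],"twist":0},{"fingers":0.8,"linear":[0,0,0.004],"twist":0},{"fingers":0.8,"linear":[0,0,0],"twist":0},{"fingers":0,"linear":[0,0,0],"twist":0},{"fingers":0,"linear":[0,0,0],"twist":0}]'

```text
clock: 17.27
eef_pos: [471.8, 20.3, 11.0]
tool_rot: [3.141, -0.0, 1.4]
force: [-0.5, 0.5, 10.8]
width: 48.3
gripper_force: 59.9
```

>>> drive_tool --motion '[{"fingers":0,"linear":[0,0,0],"twist":0},{"fingers":0,"linear":[0,0,0],"twist":0},{"fingers":0,"linear":[0,0,0],"twist":0}]'

```text
clock: 17.52
eef_pos: [471.8, 20.4, 11.1]
tool_rot: [3.141, -0.001, 1.4]
force: [-0.9, 0.7, 6.1]
width: 47.8
gripper_force: 61.6
```

```bash
python3 - <<'E'
from cell import cams,monitor
from h import *
import pickle
c=shot(cams,'wrist','w9');s=monitor.read_state();p=s['eef_pos'];y=s['tool_rot'][2];print(p,y,s['width'],s['gripper_force'],s['force'])
f=board(c,471,18,7)['green'];print(f,plan(p,y,[*f[2],9]))
# pixel box of green, fresh vs done (both gripped)
for im in(c,pickle.load(open('w4.pkl','rb'))):
    m=cv2.inRange(cv2.cvtColor(im['color'],cv2.COLOR_BGR2HSV),(45,70,25),(85,255,255));k,l,st,ce=cv2.connectedComponentsWithStats(m)
    i=1+np.argmax(st[1:,4]);print(st[i],cv2.minAreaRect(np.argwhere(l==i)[:,::-1].astype(np.float32)))
y1=s['tool_rot'][2]
print(plan(p,y1,[508.7,-332.1,100],12.2))
E
```

```text
[471.88016118  20.37801484  11.08889792] 1.399902962906029 47.66720279177648 61.58533215522766 [-0.76497346 -0.4429584   5.6639698 ]
(6585, [473.8, 34.6], [471.5, 20.8], [95.3, 49.9], 80.2) ([0.0004, -0.0004, 0.0021], 0.0)
[ 232  180  100   89 4961] ((281.5, 224.0), (88.0, 99.0), 90.0)
[ 231  180  101   90 4628] ((281.0, 224.5), (89.0, 100.0), 90.0)
([-0.3411, 0.0962, -0.0889], -0.384)
```

>>> drive_tool --motion '[{"fingers":0,"linear":[0,0,-0.008],"twist":0},{"fingers":0,"linear":[0,0,-0.016],"twist":0},{"fingers":0,"linear":[0,0,-0.03],"twist":0},{"fingers":0,"linear":[0,0,-0.034],"twist":0},{"fingers":0,"linear":[-0.018,0.005,0],"twist":0}]'

```text
clock: 17.98
eef_pos: [475.7, 6.1, 102.7]
tool_rot: [3.136, -0.004, 1.407]
force: [1.6, 0.8, -1.4]
width: 47.9
gripper_force: 62.4
```

>>> drive_tool --motion '[{"fingers":0,"linear":[-0.036,0.01,0],"twist":0},{"fingers":0,"linear":[-0.038,0.011,0],"twist":0},{"fingers":0,"linear":[-0.038,0.011,0],"twist":0},{"fingers":0,"linear":[-0.038,0.011,0],"twist":0},{"fingers":0,"linear":[-0.038,0.011,0],"twist":0}]'

```text
clock: 18.4
eef_pos: [494.6, -194.4, 99.0]
tool_rot: [3.141, -0.0, 1.4]
force: [0.8, 0.6, -0.5]
width: 47.4
gripper_force: 62.4
```

>>> drive_tool --motion '[{"fingers":0,"linear":[-0.038,0.011,0],"twist":0},{"fingers":0,"linear":[-0.038,0.01,0],"twist":0},{"fingers":0,"linear":[-0.038,0.01,0],"twist":0},{"fingers":0,"linear":[-0.02,0.006,0],"twist":0},{"fingers":0,"linear":[0,0,0],"twist":-0.096}]'

```text
clock: 18.82
eef_pos: [507.2, -339.0, 99.4]
tool_rot: [3.14, 0.007, 1.489]
force: [0.0, -0.9, -0.2]
width: 48.2
gripper_force: 62.4
```

>>> drive_tool --motion '[{"fingers":0,"linear":[0,0,0],"twist":-0.096},{"fingers":0,"linear":[0,0,0],"twist":-0.096},{"fingers":0,"linear":[0,0,0],"twist":-0.096},{"fingers":0,"linear":[0,0,0],"twist":0},{"fingers":0,"linear":[0,0,0],"twist":0}]'

```text
clock: 19.23
eef_pos: [508.2, -331.1, 98.7]
tool_rot: [-3.142, -0.0, 1.781]
force: [-0.6, 0.1, -0.7]
width: 47.9
gripper_force: 62.4
```

```bash
python3 - <<'E'
from cell import cams,monitor
from h import *
s=monitor.read_state();p=s['eef_pos'];y=s['tool_rot'][2];print(p,y,s['width'])
print(plan(p,y,[508.7,-332.1,40],12.2))
E
```

```text
[ 508.18916392 -331.08032932   98.73444936] 1.78104444555255 47.85664759078555
([-0.0011, 0.0003, 0.0587], -0.003)
```

Lower to about 34 first (board underside about 30, pin tops at 25) and compare.

>>> drive_tool --motion '[{"fingers":0,"linear":[-0.0005,0.0002,0.025],"twist":-0.003},{"fingers":0,"linear":[0,0,0.025],"twist":0},{"fingers":0,"linear":[0,0,0.014],"twist":0},{"fingers":0,"linear":[0,0,0],"twist":0},{"fingers":0,"linear":[0,0,0],"twist":0}]'

```text
clock: 19.65
eef_pos: [508.3, -331.3, 34.0]
tool_rot: [-3.14, -0.001, 1.785]
force: [0.0, -0.3, -0.6]
width: 47.7
gripper_force: 62.3
```

>>> drive_tool --motion '[{"fingers":0,"linear":[0,0,0],"twist":0},{"fingers":0,"linear":[0,0,0],"twist":0}]'

```text
clock: 19.82
eef_pos: [509.6, -332.2, 35.6]
tool_rot: [3.14, 0.002, 1.786]
force: [1.0, 1.3, -0.3]
width: 47.7
gripper_force: 62.3
```

```bash
python3 - <<'E'
from cell import cams,monitor
from h import *
import pickle
c=shot(cams,'wrist','w10')
P=np.array([monitor.read_state()['eef_pos'] for _ in range(1)])
s=monitor.read_state();p=s['eef_pos'];y=s['tool_rot'][2];print(p,y,s['force'])
print(plan(p,y,[508.7,-332.1,18.1],12.2))
# brass shoulders in both images -> world at z=19
for im in(c,pickle.load(open('w4.pkl','rb'))):
    m=cv2.inRange(cv2.cvtColor(im['color'],cv2.COLOR_BGR2HSV),(12,110,110),(28,255,255));k,l,st,ce=cv2.connectedComponentsWithStats(m)
    for i in range(1,k):
        if st[i,4]>150: print(st[i],np.round(ray(im,st[i,:2]+st[i,2:4]/2-.5,19),1))
E
```

```text
[ 509.55441846 -332.1545846    35.65174958] 1.786374923781774 [-0.41208316 -0.23635438 -0.87049733]
([0.0002, -0.0008, 0.0176], 0.003)
[   0   52   18  126 1188] [ 355.9 -284.7]
[199 179  24  24 320] [ 463.2 -302.1]
[335 179  25  25 349] [ 537.2 -286.2]
[ 63 221  20  96 928] [ 389.4 -367.1]
[189 186  29  28 437] [ 463.3 -301.8]
[343 186  29  28 430] [ 537.1 -285.9]
[  39  233   24  105 1173] [ 390. -366.]
```

>>> drive_tool --motion '[{"fingers":0,"linear":[0,-0.0007,0.005],"twist":0.001},{"fingers":0,"linear":[0,0,0.005],"twist":0},{"fingers":0,"linear":[0,0,0.004],"twist":0},{"fingers":0,"linear":[0,0,0],"twist":0},{"fingers":0,"linear":[0,0,0],"twist":0}]'

```text
clock: 20.28
eef_pos: [507.8, -331.5, 19.8]
tool_rot: [-3.141, -0.001, 1.786]
force: [1.0, 0.9, -0.5]
width: 47.9
gripper_force: 62.3
```

>>> drive_tool --motion '[{"fingers":0,"linear":[0,0,0],"twist":0},{"fingers":0,"linear":[0,0,0],"twist":0}]'

```text
clock: 20.45
eef_pos: [508.1, -331.8, 20.4]
tool_rot: [3.141, 0.0, 1.786]
force: [-1.0, -0.8, -1.4]
width: 48.1
gripper_force: 62.3
```

>>> drive_tool --motion '[{"fingers":0,"linear":[0,0.0004,0.0015],"twist":0},{"fingers":0,"linear":[0,0,0.0007],"twist":0},{"fingers":0,"linear":[0,0,0],"twist":0},{"fingers":0,"linear":[0,0,0],"twist":0}]'

```text
clock: 20.78
eef_pos: [508.6, -331.6, 18.2]
tool_rot: [3.141, 0.0, 1.786]
force: [-0.2, 0.3, -0.1]
width: 47.7
gripper_force: 62.4
```

Release and inspect.

>>> drive_tool --motion '[{"fingers":0.75,"linear":[0,0,0.0003],"twist":0},{"fingers":0.75,"linear":[0,0,0],"twist":0},{"fingers":0.75,"linear":[0,0,0],"twist":0},{"fingers":0.75,"linear":[0,0,0],"twist":0},{"fingers":0.75,"linear":[0,0,-0.02],"twist":0}]'

```text
clock: 21.2
eef_pos: [506.3, -330.0, 35.0]
tool_rot: [-3.137, -0.005, 1.786]
force: [-0.1, 0.9, -0.5]
width: 64.5
gripper_force: 0.0
```

>>> drive_tool --motion '[{"fingers":0.75,"linear":[0,0,-0.035],"twist":0},{"fingers":0.75,"linear":[0,0,-0.037],"twist":0},{"fingers":0.75,"linear":[0,0,0],"twist":0},{"fingers":0.75,"linear":[0,0,0],"twist":0},{"fingers":0.75,"linear":[0,0,0],"twist":0}]'

```text
clock: 21.62
eef_pos: [508.3, -331.2, 109.6]
tool_rot: [3.142, -0.001, 1.786]
force: [-0.4, 1.0, 0.3]
width: 64.0
gripper_force: 0.0
```

```bash
python3 - <<'E'
from cell import cams,monitor
from h import *
c=shot(cams,'wrist','w11');s=monitor.read_state();p=s['eef_pos'];y=s['tool_rot'][2];print(p,y,s['width'])
print(board(c,508,-332,14)['green'])
m=cv2.inRange(cv2.cvtColor(c['color'],cv2.COLOR_BGR2HSV),(12,110,110),(28,255,255));k,l,st,ce=cv2.connectedComponentsWithStats(m)
for i in range(1,k):
    if st[i,4]>60: print(st[i],np.round(ray(c,st[i,:2]+st[i,2:4]/2-.5,19),1))
cv2.imwrite('pics/w11z.png',cv2.resize(c['color'][120:360,150:410],(780,720))[:600])
print(plan(p,y,[514.9,-213.3,0],11.8))
E
```

```text
[ 507.82185485 -330.85285052  108.84884358] 1.785947341777343 63.8798287388564
(2791, [506.6, -321.1], [508.5, -330.7], [49.9, 94.1], 12.3)
[  74    0   21  164 1486] [ 345.1 -259.6]
[226 164  16  16 130] [ 463.2 -301.5]
[320 164  17  18 174] [ 536.9 -286.2]
[ 80 194   9  50  66] [ 348.  -366.9]
[123 196  14  72 376] [ 385.9 -370.4]
[217 252  15  15 115] [ 468.  -378.5]
[331 252  14  15 104] [ 564.5 -357.4]
[462 303  15  11  70] [ 695.5 -379.2]
([0.1133, 0.032, 0.1088], 0.009)
```

View pics/w11z.png

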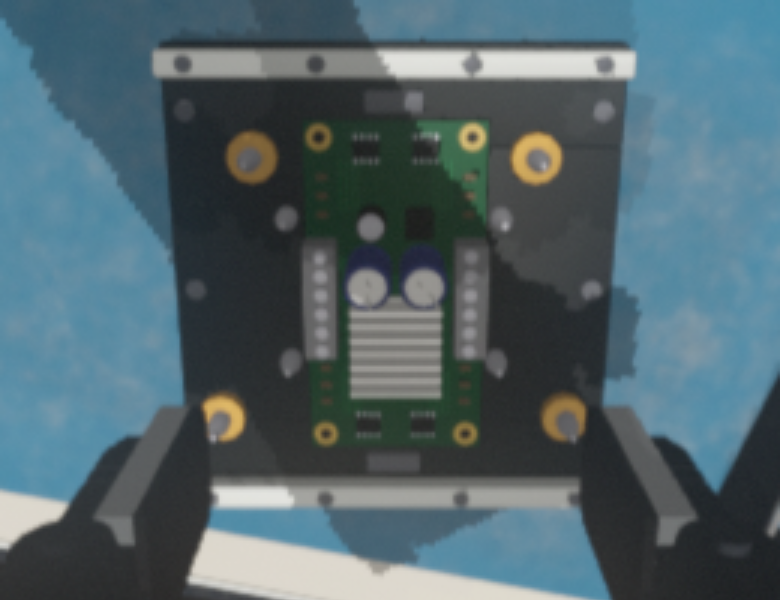

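The new board is seated between the four pins with its heat sink towards the wide pins. Next I fetch the long bar.

>>> drive_tool --motion '[{"fingers":0.5,"linear":[0.033,0.01,0],"twist":0.009},{"fingers":0.5,"linear":[0.04,0.011,0],"twist":0},{"fingers":0.5,"linear":[0.04,0.01,0],"twist":0},{"fingers":0.5,"linear":[0,0,0.03],"twist":0},{"fingers":0.5,"linear":[0,0,0],"twist":0}]'

```text
clock: 22.08
eef_pos: [513.1, -208.5, 75.2]
tool_rot: [-3.135, -0.007, 1.783]
force: [-0.4, 0.3, -0.7]
width: 42.4
gripper_force: 0.0
```

>>> drive_tool --motion '[{"fingers":0.5,"linear":[0,0,0],"twist":0},{"fingers":0.5,"linear":[0,0,0],"twist":0}]'

```text
clock: 22.25
eef_pos: [514.7, -216.5, 79.7]
tool_rot: [-3.14, 0.001, 1.775]
force: [0.1, -1.4, 0.1]
width: 42.4
gripper_force: 0.0
```

>>> drive_tool --motion '[{"fingers":0.5,"linear":[0.001,0,0.025],"twist":0},{"fingers":0.5,"linear":[0,0,0.015],"twist":0},{"fingers":0.5,"linear":[0,0,0],"twist":0},{"fingers":0.5,"linear":[0,0,0],"twist":0},{"fingers":0.5,"linear":[0,0,0],"twist":0}]'

```text
clock: 22.67
eef_pos: [515.6, -215.4, 41.0]
tool_rot: [3.14, 0.002, 1.775]
force: [-0.2, -0.7, -0.4]
width: 42.5
gripper_force: 0.0
```

>>> drive_tool --motion '[{"fingers":0.5,"linear":[0.0018,-0.0005,0.015],"twist":0},{"fingers":0.5,"linear":[0,0,0.009],"twist":0},{"fingers":0.5,"linear":[0,0,0],"twist":0},{"fingers":0.5,"linear":[0,0,0],"twist":0}]'

```text
clock: 23.0
eef_pos: [514.2, -212.3, 16.0]
tool_rot: [-3.141, -0.0, 1.776]
force: [-0.4, 0.6, -0.3]
width: 42.6
gripper_force: 0.0
```

>>> drive_tool --motion '[{"fingers":0,"linear":[0,0,0],"twist":0},{"fingers":0,"linear":[0,0,0],"twist":0},{"fingers":0,"linear":[0,0,0],"twist":0},{"fingers":0,"linear":[0,0,0],"twist":0},{"fingers":0,"linear":[0,0,0],"twist":0}]'

```text
clock: 23.42
eef_pos: [514.8, -212.4, 16.7]
tool_rot: [3.14, 0.001, 1.777]
force: [-0.6, 0.3, 5.4]
width: 24.6
gripper_force: 59.5
```

```bash
python3 - <<'E'
from cell import cams,monitor
from h import *
s=monitor.read_state();p=s['eef_pos'];y=s['tool_rot'][2];print(p,y,s['width'])
print(plan(p,y,[517.2,-369,100],12.2))
E
```

```text
[ 514.83218329 -212.44036145   16.69716298] 1.7765910852230897 24.573376447769828
([-0.1537, -0.0297, -0.0833], -0.007)
```

>>> drive_tool --motion '[{"fingers":0,"linear":[0,0,-0.01],"twist":0},{"fingers":0,"linear":[0,0,-0.03],"twist":0},{"fingers":0,"linear":[0,0,-0.04],"twist":0},{"fingers":0,"linear":[-0.034,-0.006,0],"twist":-0.007},{"fingers":0,"linear":[-0.04,-0.008,0],"twist":0}]'

```text
clock: 23.83
eef_pos: [519.2, -283.7, 98.6]
tool_rot: [3.137, -0.001, 1.792]
force: [0.8, -0.2, -0.9]
width: 24.6
gripper_force: 59.3
```

>>> drive_tool --motion '[{"fingers":0,"linear":[-0.04,-0.008,0],"twist":0},{"fingers":0,"linear":[-0.04,-0.008,0],"twist":0},{"fingers":0,"linear":[0,0,0],"twist":0},{"fingers":0,"linear":[0,0,0.025],"twist":0},{"fingers":0,"linear":[0,0,0],"twist":0}]'

```text
clock: 24.25
eef_pos: [514.9, -367.6, 68.0]
tool_rot: [-3.138, -0.005, 1.782]
force: [-0.2, 1.6, -2.7]
width: 24.6
gripper_force: 59.3
```

>>> drive_tool --motion '[{"fingers":0,"linear":[0,0,0],"twist":0},{"fingers":0,"linear":[0,0,0],"twist":0},{"fingers":0,"linear":[0,0,0],"twist":0}]'

```text
clock: 24.5
eef_pos: [518.0, -368.5, 71.8]
tool_rot: [3.141, 0.001, 1.785]
force: [0.1, -0.2, -1.2]
width: 24.3
gripper_force: 59.3
```

```bash
python3 - <<'E'
from cell import cams,monitor
from h import *
c=shot(cams,'wrist','w12');s=monitor.read_state();p=s['eef_pos'];y=s['tool_rot'][2];print(p,y,s['width'])
print(plan(p,y,[517.2,-368.7,52],12.2))
print(board(c,508,-332,14)['green'])
cv2.imwrite('pics/w12z.png',cv2.resize(c['color'][110:400,140:430],(600,600)))
E
```

```text
[ 518.01486954 -368.60763315   71.86236294] 1.7847702659055842 24.162292624882483
([0.0001, -0.0008, 0.0199], 0.001)
(4734, [506.8, -322.5], [508.8, -331.2], [49.7, 94.6], 12.3)
```

View pics/w12z.png

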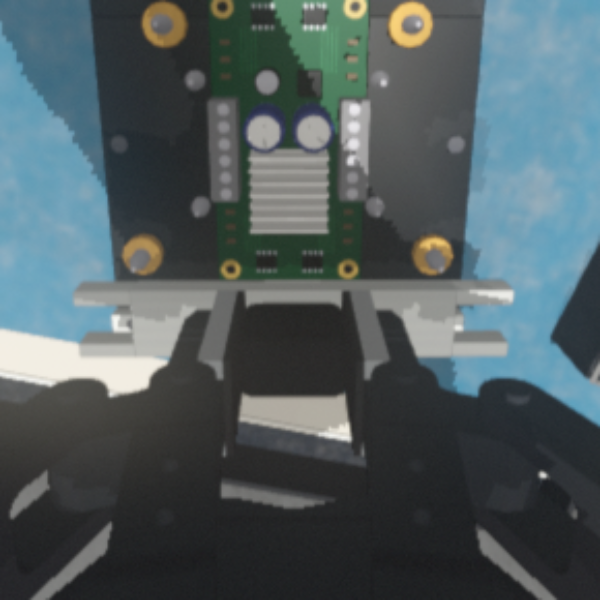

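>>> drive_tool --motion '[{"fingers":0,"linear":[0,-0.0017,0.016],"twist":0},{"fingers":0,"linear":[0,0,0.008],"twist":0},{"fingers":0,"linear":[0,0,0.006],"twist":0},{"fingers":0,"linear":[0,0,0],"twist":0},{"fingers":0,"linear":[0,0,0],"twist":0}]'

```text
clock: 24.97
eef_pos: [515.6, -369.1, 40.7]
tool_rot: [-3.141, -0.0, 1.784]
force: [0.2, -0.8, -1.1]
width: 24.5
gripper_force: 59.3
```

>>> drive_tool --motion '[{"fingers":0,"linear":[0,0,0],"twist":0}]'

```text
clock: 25.05
eef_pos: [515.9, -369.5, 41.2]
tool_rot: [3.141, 0.001, 1.784]
force: [0.7, -0.0, -1.1]
width: 24.3
gripper_force: 59.3
```

>>> drive_tool --motion '[{"fingers":0,"linear":[0.0006,0.0003,0.003],"twist":0},{"fingers":0,"linear":[0,0,0.003],"twist":0},{"fingers":0,"linear":[0,0,0.0015],"twist":0},{"fingers":0,"linear":[0,0,0],"twist":0},{"fingers":0,"linear":[0,0,0],"twist":0}]'

```text
clock: 25.47
eef_pos: [515.9, -368.5, 33.5]
tool_rot: [3.141, -0.0, 1.784]
force: [-0.6, 0.3, 2.3]
width: 24.2
gripper_force: 59.7
```

>>> drive_tool --motion '[{"fingers":0.5,"linear":[0,0,0],"twist":0},{"fingers":0.5,"linear":[0,0,0],"twist":0},{"fingers":0.5,"linear":[0,0,0],"twist":0},{"fingers":0.5,"linear":[0,0,-0.03],"twist":0},{"fingers":0.5,"linear":[0,0,-0.037],"twist":0}]'

```text
clock: 25.88
eef_pos: [513.7, -367.0, 98.0]
tool_rot: [-3.137, -0.005, 1.784]
force: [1.0, 0.1, 0.9]
width: 42.5
gripper_force: 0.0
```

```bash
python3 - <<'E'
from h import *
print(plan([515.9,-368.5,100],1.784,[504.6,-139.4,0],11.8))
E
```

```text
([0.2263, 0.0374, 0.1], 0.007)
```

>>> drive_tool --motion '[{"fingers":0.5,"linear":[0.034,0.0054,0],"twist":0.007},{"fingers":0.5,"linear":[0.0385,0.0064,0],"twist":0},{"fingers":0.5,"linear":[0.0385,0.0064,0],"twist":0},{"fingers":0.5,"linear":[0.0385,0.0064,0],"twist":0},{"fingers":0.5,"linear":[0.0385,0.0064,0],"twist":0}]'

```text
clock: 26.3
eef_pos: [507.3, -176.7, 100.5]
tool_rot: [3.141, 0.0, 1.776]
force: [1.3, 0.7, 0.1]
width: 42.7
gripper_force: 0.0
```

>>> drive_tool --motion '[{"fingers":0.5,"linear":[0.0385,0.0064,0],"twist":0},{"fingers":0.5,"linear":[0,0,0.035],"twist":0},{"fingers":0.5,"linear":[0,0,0.02],"twist":0},{"fingers":0.5,"linear":[0,0,0],"twist":0},{"fingers":0.5,"linear":[0,0,0],"twist":0}]'

```text
clock: 26.72
eef_pos: [505.2, -139.5, 44.9]
tool_rot: [-3.14, -0.0, 1.776]
force: [0.1, 0.1, 0.6]
width: 42.5
gripper_force: 0.0
```

>>> drive_tool --motion '[{"fingers":0.5,"linear":[0,0,0],"twist":0},{"fingers":0.5,"linear":[0,0,0],"twist":0}]'

```text
clock: 26.88
eef_pos: [506.7, -140.6, 46.5]
tool_rot: [3.14, 0.001, 1.775]
force: [-0.5, 0.2, 0.5]
width: 42.8
gripper_force: 0.0
```

>>> drive_tool --motion '[{"fingers":0.5,"linear":[0.001,-0.001,0.018],"twist":0},{"fingers":0.5,"linear":[0,0,0.011],"twist":0},{"fingers":0.5,"linear":[0,0,0],"twist":0},{"fingers":0.5,"linear":[0,0,0],"twist":0},{"fingers":0,"linear":[0,0,0],"twist":0}]'

```text
clock: 27.3
eef_pos: [504.9, -138.9, 16.8]
tool_rot: [3.141, 0.0, 1.776]
force: [-0.1, -1.0, -0.7]
width: 31.8
gripper_force: 0.0
```

>>> drive_tool --motion '[{"fingers":0,"linear":[0,0,0],"twist":0},{"fingers":0,"linear":[0,0,0],"twist":0},{"fingers":0,"linear":[0,0,0],"twist":0},{"fingers":0,"linear":[0,0,0],"twist":0},{"fingers":0,"linear":[0,0,0],"twist":0}]'

```text
clock: 27.72
eef_pos: [505.1, -138.8, 17.1]
tool_rot: [3.14, 0.001, 1.777]
force: [-0.3, 0.1, 7.0]
width: 24.7
gripper_force: 59.6
```

```bash
python3 - <<'E'
from cell import cams,monitor
from h import *
s=monitor.read_state();p=s['eef_pos'];y=s['tool_rot'][2];print(p,y,s['width'],s['force'])
print(plan(p,y,[500.6,-294.5,100],12.2))
E
```

```text
[ 505.13206801 -138.82059236   17.12761398] 1.7765514989292202 24.655741187993044 [-0.26649704  0.10702455  6.99957037]
([-0.1515, -0.0362, -0.0829], -0.007)
```

>>> drive_tool --motion '[{"fingers":0,"linear":[0,0,-0.01],"twist":0},{"fingers":0,"linear":[0,0,-0.03],"twist":0},{"fingers":0,"linear":[0,0,-0.042],"twist":0},{"fingers":0,"linear":[-0.034,-0.0082,0],"twist":-0.007},{"fingers":0,"linear":[-0.039,-0.0093,0],"twist":0}]'

```text
clock: 28.13
eef_pos: [505.7, -209.7, 100.7]
tool_rot: [3.137, -0.0, 1.794]
force: [0.1, 0.1, -1.5]
width: 24.6
gripper_force: 59.4
```

>>> drive_tool --motion '[{"fingers":0,"linear":[-0.039,-0.0093,0],"twist":0},{"fingers":0,"linear":[-0.039,-0.0093,0],"twist":0},{"fingers":0,"linear":[0,0,0],"twist":0},{"fingers":0,"linear":[0,0,0.02],"twist":0},{"fingers":0,"linear":[0,0,0],"twist":0}]'

```text
clock: 28.55
eef_pos: [499.2, -293.1, 76.2]
tool_rot: [-3.139, -0.003, 1.782]
force: [0.4, 0.7, -2.3]
width: 24.7
gripper_force: 59.3
```

>>> drive_tool --motion '[{"fingers":0,"linear":[0,0,0],"twist":0},{"fingers":0,"linear":[0,0,0],"twist":0},{"fingers":0,"linear":[0,0,0],"twist":0}]'

```text
clock: 28.8
eef_pos: [501.6, -293.1, 78.7]
tool_rot: [3.141, 0.0, 1.785]
force: [0.3, -0.3, -0.9]
width: 24.7
gripper_force: 59.3
```

```bash
python3 - <<'E'
from cell import cams,monitor
from h import *
s=monitor.read_state();p=s['eef_pos'];y=s['tool_rot'][2];print(p,y,s['width'])
print(plan(p,y,[500.4,-294.2,42],12.2))
E
```

```text
[ 501.58717451 -293.14850308   78.71370118] 1.7848662826938408 24.721847747752438
([-0.0008, -0.0014, 0.0367], 0.001)
```

>>> drive_tool --motion '[{"fingers":0,"linear":[-0.0008,-0.0013,0.018],"twist":0},{"fingers":0,"linear":[0,0,0.011],"twist":0},{"fingers":0,"linear":[0,0,0.008],"twist":0},{"fingers":0,"linear":[0,0,0],"twist":0},{"fingers":0,"linear":[0,0,0],"twist":0}]'

```text
clock: 29.22
eef_pos: [499.8, -294.4, 40.7]
tool_rot: [-3.141, -0.001, 1.784]
force: [0.3, -0.0, -1.7]
width: 24.4
gripper_force: 59.3
```

>>> drive_tool --motion '[{"fingers":0,"linear":[0,0,0],"twist":0}]'

```text
clock: 29.3
eef_pos: [500.2, -294.9, 41.3]
tool_rot: [3.141, 0.0, 1.784]
force: [0.4, -0.2, -0.5]
width: 24.2
gripper_force: 59.3
```

>>> drive_tool --motion '[{"fingers":0,"linear":[0.0004,0.0002,0.003],"twist":0},{"fingers":0,"linear":[0,0,0.003],"twist":0},{"fingers":0,"linear":[0,0,0.0013],"twist":0},{"fingers":0,"linear":[0,0,0],"twist":0},{"fingers":0,"linear":[0,0,0],"twist":0}]'

```text
clock: 29.72
eef_pos: [500.2, -294.3, 33.9]
tool_rot: [3.141, -0.0, 1.784]
force: [-1.0, 0.6, 2.1]
width: 24.4
gripper_force: 59.8
```

Seated with 2 N of contact. I release, retreat and check.

>>> drive_tool --motion '[{"fingers":0.5,"linear":[0,0,0],"twist":0},{"fingers":0.5,"linear":[0,0,0],"twist":0},{"fingers":0.5,"linear":[0,0,0],"twist":0},{"fingers":0.5,"linear":[0,0,-0.03],"twist":0},{"fingers":0.5,"linear":[0,0,-0.035],"twist":0}]'

```text
clock: 30.13
eef_pos: [498.2, -293.2, 97.0]
tool_rot: [-3.137, -0.004, 1.784]
force: [1.3, -0.1, 0.4]
width: 42.7
gripper_force: 0.0
```

>>> drive_tool --motion '[{"fingers":1,"linear":[0,0,-0.03],"twist":0},{"fingers":1,"linear":[0.02,0,-0.02],"twist":0},{"fingers":1,"linear":[0,0,0],"twist":0},{"fingers":1,"linear":[0,0,0],"twist":0},{"fingers":1,"linear":[0,0,0],"twist":0}]'

```text
clock: 30.55
eef_pos: [495.6, -274.6, 148.1]
tool_rot: [-3.141, -0.0, 1.784]
force: [-0.2, -0.0, 0.2]
width: 85.5
gripper_force: 0.0
```

```bash
python3 - <<'E'
from cell import cams,monitor
from h import *
c=shot(cams,'wrist','w13');s=monitor.read_state();print(s['clock'],s['eef_pos'],s['force'])
hsv=cv2.cvtColor(c['color'],cv2.COLOR_BGR2HSV);m=cv2.inRange(hsv,(0,0,130),(180,50,255))
k,l,st,ce=cv2.connectedComponentsWithStats(m)
for i in range(1,k):
    if st[i,4]<150:continue
    P=np.array([ray(c,(x,y),26.8) for y,x in np.argwhere(l==i)],np.float32);r=cv2.minAreaRect(P)
    if np.hypot(*(np.array(r[0])-[508,-331]))<75:print(st[i,4],np.round(r[0],1),np.round(r[1],1),round(r[2],1))
print(board(c,508,-332,14)['green'])
cv2.imwrite('pics/w13z.png',cv2.resize(c['color'][150:350,180:400],(660,600),interpolation=cv2.INTER_CUBIC))
E
```

```text
30.6 [ 495.29068156 -274.87208254  147.63083504] [-0.09149034  0.01495332  0.74145716]
965 [ 494.8 -268.6] [120.1   6.7] 12.2
1093 [ 501.1 -295.6] [92.9 19.3] 12.2
381 [ 509.  -333.8] [24.9 20.8] 12.2
257 [ 513.4 -352.1] [24.4 12.5] 12.2
1915 [ 518.1 -375.1] [120.   34.4] 12.2
310 [ 484.2 -395.2] [46.1  8.5] 10.7
(193, [502.7, -315.5], [506.7, -322.1], [48.6, 77.1], 12.3)
```

View pics/w13z.png

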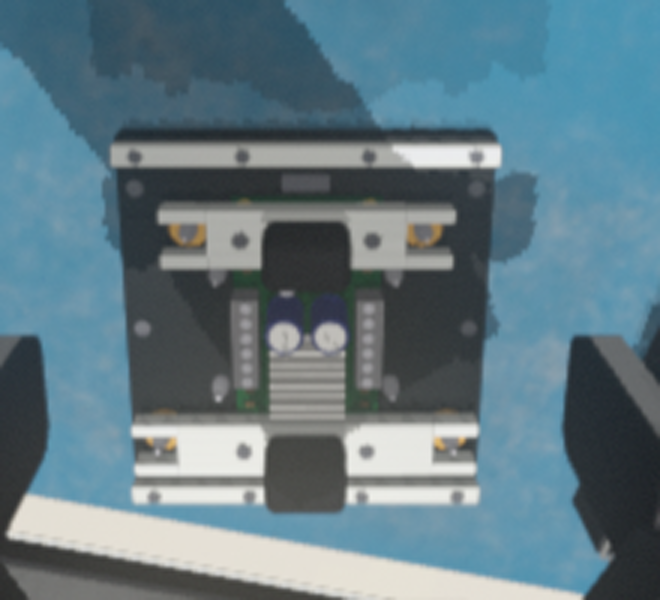

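The last picture shows both bars down on their pins, as they were at the start, with the new board underneath and its heat sink towards the wide pins. The gripper is clear, so I hand in.

```bash
python3 -c "
from cell import ctrl
print(ctrl.finish_job())"
```

```text
the job is handed in; nothing more can be done
None
```

The board change is finished and handed in at about 31 s of the 134 s allowed: the finished board is in the done tray, the new board is seated in the pallet with its heat sink towards the wide pins, and both bars are back on their pins. The hand-in call returned no verdict.

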